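Take a die-pressing stack apart: plate to its pile, die to its block

TASK

Take the pressing stack on the plywood board apart. Lift the metal packing plate off the round cutting die and lay it squarely on the pile of like plates, edges lined up, without pushing the pile about. Then stand the round die upright on the bare dark block beside that pile, wholly on its top; never tip the die over.

Things in the scene. Friction and masses are not known exactly. Their poses are not given: they have to be found in the camera images.
- packing_plate: Bare aluminium packing plate, 100 (its x) x 60 (its y) x 8 (z) mm, 0.12 kg, with an 8 mm hole at its +x end. It lies level on top of the round die, its centre within about 5 mm of the die's axis, overhanging the die all round. Origin: centre of its underside; z up.
- pile_top: Uppermost plate of the plate pile on the bare table: the same 100 x 60 x 8 mm plate, lying on one more loose plate of that kind, so that the top of the pile is 16 mm above the table. Origin: centre of its underside (8 mm above the table), axes as for the packing plate: x along the 100 mm side, y along the 60 mm side, z up.
- round_die: Round steel cutting die under the packing plate: ring band 40 mm in diameter, 35 mm tall, 0.12 kg; acts as a rigid cylinder. Stands on a fixed plywood board, 140 x 315 mm, top 32 mm above the table. The larger bare die on the board (74 x 64 x 31 mm) is not part of the job. Origin: centre of its underside; z up along its axis.
- eva_block: Dark, nearly black rectangular block, 124 (its x) x 262 (its y) x 26 mm high, fixed on the table beside the pile. Origin: centre of its underside; z up. On the way from the stack, keep in front of the fixed hand press: its platen, 0.14 m high, has its front edge about 0.61 m ahead of the robot base, from 0.12 to 0.46 m to the left; the frame is 0.43 m high.

How it is judged:
By the outcome, as a careful person would: the job done as asked, in the order asked, and still so for the second after the job is handed in, with the robot touching nothing.
It also fails if it takes over 58 s, if anything falls off the work surface, if the arm or the gripper's body presses on something with over 40 N, if the wrist force passes 120 N, or if a joint passes its speed limit or range.

ROBOT

A 6-joint arm with a two-finger parallel gripper is mounted at the origin on a cart in front of the work surface, level with it; the furniture and walls round the work are solid. World frame = base frame: x ahead of the robot, y to its left, z up, the work surface at z = 0. Lengths are in mm, angles in rad, forces in N, time in s.
With the tool pointing down it reaches from about 300 to 775 mm from the base axis. Payload 14.6 kg.
Tool frame: the origin (TCP) lies at the very end of the fingers, on their centre line; the grasp point (between the pads) lies 19 mm behind it (manip.grip_point_offset is the distance from the TCP to the grasp point, in mm); z points along the fingers, y is the line along which they close (so a half turn about z gives the same grasp; the last joint's range is limited). The gripper opens to 94 mm and grips with 3 to 60 N. Pads are 16 mm wide; open, the fingers measure 119 mm over their backs; the gripper's body (75 mm by 177 mm) begins 78 mm behind the grasp point.
Start: joints at [1.096, 0.3, 1.521, -0, 1.321, -0.067], TCP at [218.121, 504.888, 205.446] pointing down, gripper open.
Joint ranges: [-3.03, 3.03], [-0.79, 2.21], [0.23, 2.52], [-1.04, 4.18], [0, 3.07], [-2.55, 2.55]. Speed limits (rad/s): [2.22, 2.22, 2.57, 3.14, 3.14, 3.14].

INTERFACE

Orientations are given as [roll, pitch, yaw] about the fixed x, y, z axes, in that order (R = Rz(yaw) Ry(pitch) Rx(roll)).
In Python, from cell import telemetry, eyes, manip gives the robot as it stands.
- The arm moves only by the tool play_rows, never from a script. Its arguments are lists of equal length, an entry for each row: "translation": the shift along the world's x, y, z in m, a list of three; "yaw": the turn about the world's z in rad. A call has 1 to 12 rows; each row is the pose to reach, as a shift and turn from the pose commanded when the call began; what a row does not reach only later rows make up. A row lasts 1/8 s, in which the tool goes at most 62.5 mm and 10.7 degrees, less where a joint would pass 70% of its speed; a pose out of reach is approached as far as the arm can. A call with a gripper value outside its range is refused whole. "hand" is the opening, from 0 (shut) to 1 (fully open), set as the call begins (left out, the last holds). The fingers move at their own pace and stop on an object; "force" is the grip in N (left out, the last holds). Time passes only in rows, so rows that repeat a pose let the fingers close. It gives the time, the measured TCP pose, the force, the opening and the grip force at its end, in the units of the state.
- telemetry.read_state(): the state, without advancing time (a new reading comes with each control period).
- eyes.camera(name): name is "scene" or "top"; returns a dict with "pixels" (480x640x3 uint8, red, green, blue), "fx", "fy", "cx", "cy" (pixels), "dist_coeffs" ([k1, k2, p1, p2, k3] as OpenCV has them; the pictures are not rectified), "cam_to_world" (4x4, takes a point from camera to world coordinates). Camera axes: x right, y up, looking along -z (the intrinsics and any distortion apply to the point x, -y, -z); pixel columns grow to the right and rows downward; lengths in mm; the calibration is good to about 2 mm. A picture is of the moment at which its call begins. There is no depth.
- manip.sign_off(): hands the job in; it is judged then, once.
The state is a dict: "clock": time; "joints": joint angles; "qd": joint speeds; "effort": joint torques, N m; "eef_pos": TCP position; "eef_rot": TCP orientation; "wrist_force": force on the tool from outside, world axes, zero at the start; "moment": the same for the moment, N m; "finger_gap": finger opening in mm; "finger_force": force on a finger pad.
Only numpy, scipy, OpenCV 4.12 (cv2) and the standard library are available. Lean on these libraries where they do the work, as an engineer would, in place of code of your own. Each camera call takes 0.05 s, during which the arm holds its last target. There are 200 camera calls.

## Working session

There is one attempt and no reset: what is moved stays moved. The work goes in short steps, Python scripts to look and compute and a tool call to move; the robot and the scene stay as the last step left them, time stands still between calls to the robot, and variables do not carry over. Pictures are saved under pics/ and viewed, at most 10 in all, crops included, and the job is handed in when it is done.

Besides the shell and the picture viewer there is one more tool, called after "Emit:" by a JSON object that holds its "op" and its "data", one argument or row to a line. play_rows: Moves the arm, as the interface text tells. Its arguments: {"type":"object","properties":{"translation":{"type":"array","items":{"type":"array","items":{"type":"number"}}},"yaw":{"type":"array","items":{"type":"number"}},"hand":{"type":"number"},"force":{"type":"number"}},"required":["translation","yaw"]}

```bash
mkdir -p pics; python3 - <<'E'
from cell import telemetry, eyes, manip
import cv2,pickle
print(telemetry.read_state())
for n in("scene","top"):
    c=eyes.camera(n); pickle.dump(c,open(f"pics/{n}0.pkl","wb"))
    cv2.imwrite(f"pics/{n}0.png",c["pixels"][:,:,::-1]); print({k:v for k,v in c.items() if k!="pixels"})
E
```

```text
{'clock': 0.0, 'joints': array([ 1.09640933e+00,  3.00479946e-01,  1.52160424e+00, -1.37082488e-05,
        1.32071966e+00, -6.65938431e-02]), 'qd': array([ 0.00211885,  0.00021897,  0.00064568, -0.00014811, -0.00032337,
       -0.00180499]), 'effort': array([-2.72987520e-03, -5.31806839e+01, -3.52729011e+01,  7.07276585e-02,
        2.44428293e-02, -9.23537573e-05]), 'eef_pos': array([217.99677284, 504.64940426, 204.87169193]), 'eef_rot': array([-3.14038327e+00, -6.73497732e-05,  2.73380286e+00]), 'wrist_force': array([-0.14407445,  0.59187568, -0.32464945]), 'moment': array([-0.02281827,  0.01417563,  0.00233512]), 'finger_force': 0.0, 'finger_gap': 93.88588381332956}
{'fx': 577.4120611834927, 'fy': 577.4120611834927, 'cx': 313.88656045876616, 'cy': 243.04990149881655, 'dist_coeffs': array([-0.18328015,  0.        ,  0.        ,  0.        ,  0.        ]), 'cam_to_world': array([[ 8.28090076e-01,  2.48083627e-01, -5.02713975e-01,
         3.38898359e+01],
       [-5.60370664e-01,  3.40942595e-01, -7.54813133e-01,
        -6.34480320e+02],
       [-1.58601725e-02,  9.06759428e-01,  4.21349967e-01,
         4.98574061e+02],
       [ 0.00000000e+00,  0.00000000e+00,  0.00000000e+00,
         1.00000000e+00]])}
{'fx': 459.33477208332175, 'fy': 459.33477208332175, 'cx': 325.82191962509927, 'cy': 245.79577050469112, 'dist_coeffs': array([-0.11224027,  0.        ,  0.        ,  0.        ,  0.        ]), 'cam_to_world': array([[-6.12812699e-03,  9.93086863e-01, -1.17221710e-01,
         4.49212483e+02],
       [-9.99936161e-01, -7.19844687e-03, -8.70954055e-03,
         1.07944546e+02],
       [-9.49314455e-03,  1.17160854e-01,  9.93067578e-01,
         9.24170220e+02],
       [ 0.00000000e+00,  0.00000000e+00,  0.00000000e+00,
         1.00000000e+00]])}
```

View pics/top0.png

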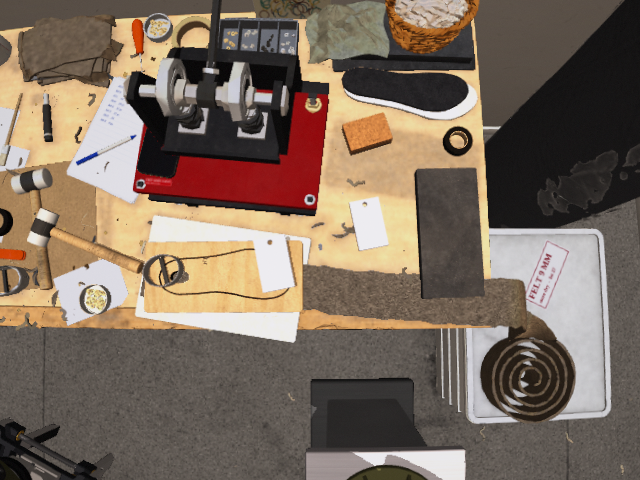

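View pics/scene0.png

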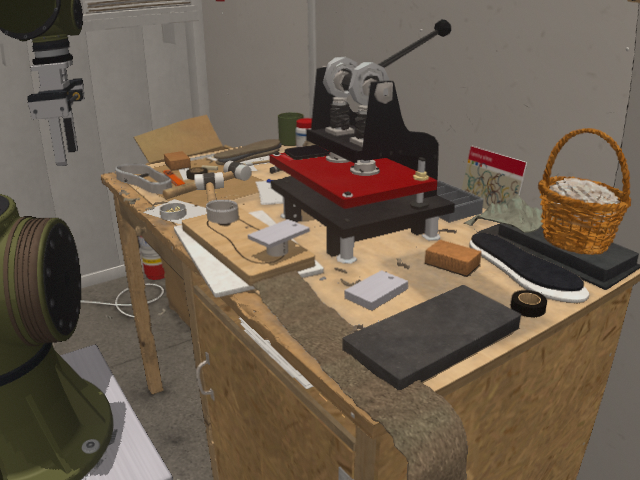

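The top view shows the packing plate at about (273,263), the pile at (368,224) and the block at (449,232). The larger die is at (163,270). In the scene view the packing plate is at (278,235) and the pile at (376,290).

```bash
cat > h.py <<'E'
import numpy as np, cv2
def ray(c,uv,z):
    K=np.array([[c["fx"],0,c["cx"]],[0,c["fy"],c["cy"]],[0,0,1]])
    p=cv2.undistortPoints(np.float64(uv).reshape(-1,1,2),K,c["dist_coeffs"])[:,0]
    T=c["cam_to_world"]; d=np.c_[p[:,0],-p[:,1],-np.ones(len(p))]@T[:3,:3].T; o=T[:3,3]
    return (o+d*((z-o[2])/d[:,2])[:,None])[:,:2]
def proj(c,P):
    K=np.array([[c["fx"],0,c["cx"]],[0,c["fy"],c["cy"]],[0,0,1]])
    T=np.linalg.inv(c["cam_to_world"]); q=np.atleast_2d(P)@T[:3,:3].T+T[:3,3]
    return cv2.projectPoints(q*[1,-1,-1],np.zeros(3),np.zeros(3),K,c["dist_coeffs"])[0][:,0]
def rect(c,mask,seed,z):
    n,l=cv2.connectedComponents(mask.astype(np.uint8)); m=(l==l[seed[1],seed[0]])&mask
    k=max(cv2.findContours(m.astype(np.uint8),cv2.RETR_EXTERNAL,cv2.CHAIN_APPROX_NONE)[0],key=cv2.contourArea)[:,0]
    w=ray(c,k,z); r=cv2.minAreaRect(w.astype(np.float32))
    (x,y),(a,b),t=r
    if a<b: t-=90
    return (round(x,1),round(y,1)),(round(a,1),round(b,1)),round(t,2),m
E
python3 - <<'E'
from h import *; import pickle
c=pickle.load(open("pics/top0.pkl","rb")); s=pickle.load(open("pics/scene0.pkl","rb"))
p=c["pixels"]; q=s["pixels"]
for u,v in((273,263),(265,285),(280,330),(240,250),(368,224),(362,240),(345,215),(449,232),(430,285),(460,310)): print((u,v),p[v,u])
print("scene");
for u,v in((278,235),(376,288),(370,300),(430,330)): print((u,v),q[v,u])
a=cv2.resize(p[190:310,230:390],None,fx=4.5,fy=4.5,interpolation=cv2.INTER_NEAREST)
b=cv2.resize(q[190:320,230:430],None,fx=4,fy=4,interpolation=cv2.INTER_NEAREST)
cv2.imwrite("pics/ct.png",a[:,:,::-1]);cv2.imwrite("pics/cs.png",b[:,:,::-1])
E
```

```text
(273, 263) [237 236 240]
(265, 285) [237 236 240]
(280, 330) [237 235 233]
(240, 250) [78 58 38]
(368, 224) [237 236 240]
(362, 240) [238 236 240]
(345, 215) [238 221 161]
(449, 232) [78 70 65]
(430, 285) [81 74 68]
(460, 310) [106  90  75]
scene
(278, 235) [192 185 185]
(376, 288) [192 185 185]
(370, 300) [192 184 184]
(430, 330) [78 73 67]
```

View pics/ct.png

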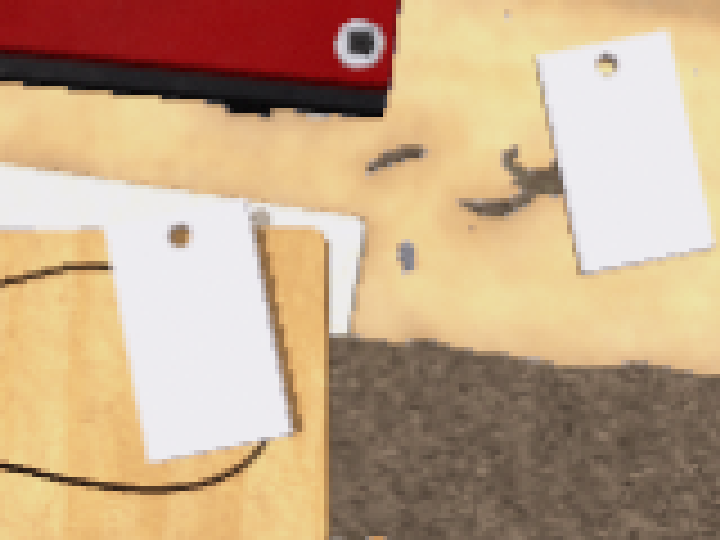

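View pics/cs.png

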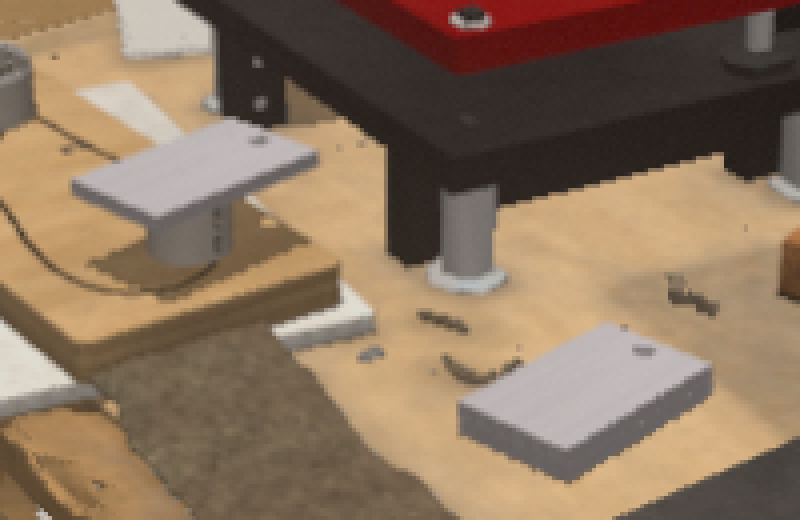

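The crops show the packing plate with its hole at crop (180,235), the far end, and the pile with its hole at crop (605,63), also the far end. Both run roughly along world x. The plates are slightly bluish compared with the paper, so a mask can separate them.

```bash
cat >> h.py <<'E'
def top_mask(p):
    p=p.astype(int); return (p[...,2]>=p[...,0])&(p.min(-1)>200)
def scene_mask(p):
    p=p.astype(int); return (p.min(-1)>160)&(p[...,0]-p[...,2]<14)
def dark_mask(p):
    p=p.astype(int); return (p.max(-1)<96)&(p.min(-1)>50)
E
python3 - <<'E'
from h import *; import pickle
c=pickle.load(open("pics/top0.pkl","rb")); s=pickle.load(open("pics/scene0.pkl","rb"))
p=c["pixels"]; q=s["pixels"]
for n,sd,ss,z in(("pack",(273,263),(278,235),75),("pile",(368,224),(376,288),16)):
    print(n,"top",rect(c,top_mask(p),sd,z)[:3],"scene",rect(s,scene_mask(q),ss,z)[:3])
print("block",rect(c,dark_mask(p),(449,232),26)[:3],rect(s,dark_mask(q),(430,330),26)[:3])
# big die top band
i=[(180+162/4.5,0)]
print("holes",ray(c,[(230+179/4.5-.5,190+235/4.5-.5)],75),ray(c,[(230+606/4.5-.5,190+63/4.5-.5)],16))
# die in scene: bottom edge crop x 148..232 on z=32; base centre bottom at y~265
print("die base pts scene",ray(s,[(230+148/4,190+250/4),(230+190/4,190+266/4),(230+232/4,190+252/4)],32))
E
```

```text
pack top ((519.5, 212.2), (100.1, 59.2), 11.03) scene ((516.2, 207.5), (96.1, 57.9), 11.21)
pile top ((601.1, 30.4), (97.0, 58.6), 10.99) scene ((599.6, 25.0), (96.5, 57.2), 11.33)
block ((580.8, -131.5), (261.3, 122.1), 1.24) ((571.0, -133.3), (279.0, 133.2), 0.54)
holes [[557.88054724 221.02599301]] [[641.65682438  38.12787902]]
die base pts scene [[496.60438025 218.15260404]
 [503.86117195 192.17064843]
 [527.22790294 193.35507464]]
```

Emit:
{"op": "play_rows", "data": {
  "translation": [
    [0.03, -0.03, 0],
    [0.075, -0.074, -0.01],
    [0.12, -0.118, -0.02],
    [0.165, -0.162, -0.03],
    [0.21, -0.206, -0.045],
    [0.25, -0.246, -0.06],
    [0.28, -0.275, -0.07],
    [0.3, -0.295, -0.075],
    [0.3, -0.295, -0.075],
    [0.3, -0.295, -0.075]
  ],
  "yaw": [0.06, 0.15, 0.25, 0.35, 0.45, 0.54, 0.6, 0.602, 0.602, 0.602],
  "hand": 1,
  "force": 20
}}

```text
clock: 1.35
eef_pos: [517.6, 210.4, 130.4]
eef_rot: [3.141, -0.0, -2.947]
wrist_force: [-0.6, 1.0, 0.4]
finger_gap: 93.9
finger_force: 0.0
```

```bash
python3 - <<'E'
from cell import telemetry, eyes
from h import *
s=telemetry.read_state(); print(s["clock"],s["eef_pos"],s["eef_rot"],s["joints"])
y=s["eef_rot"][2]; d=np.array([np.sin(y),-np.cos(y),0])
o=[]
for n,(u0,v0) in(("scene",(180,110)),("top",(190,180))):
    c=eyes.camera(n); im=c["pixels"].copy()
    for k in(-47,0,47):
        a=proj(c,s["eef_pos"]+k*d)[0]; cv2.circle(im,tuple(int(round(t)) for t in a),1,(255,0,0),-1); print(n,k,a)
    o.append(cv2.resize(im[v0:v0+150,u0:u0+200],None,fx=3,fy=3,interpolation=cv2.INTER_NEAREST)[:,:400*2])
im=np.hstack([o[0][:, :],o[1][:, :]]); im=cv2.resize(im,(800,300),interpolation=cv2.INTER_AREA); cv2.imwrite("pics/h1.png",np.vstack([cv2.resize(o[0],(400,300)),cv2.resize(o[1],(400,300))])[:,:,::-1])
E
```

```text
1.35 [517.60238379 210.41313797 130.42013831] [ 3.14146600e+00 -3.77740190e-04 -2.94722309e+00] [ 3.20474129e-01  3.90843511e-01  1.58101060e+00  1.88054586e-04
  1.17009736e+00 -1.44476512e+00]
scene -47 [294.55765455 208.1963763 ]
scene 0 [276.57737731 201.74739308]
scene 47 [259.6647904  195.69174766]
top -47 [297.4575592  255.27353468]
top 0 [270.97669385 260.64627709]
top 47 [244.58209537 265.99857925]
```

View pics/h1.png

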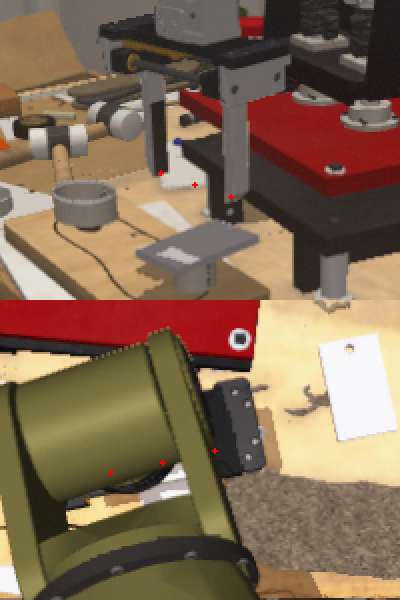

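The fingertips match their projected positions within about 1 px at (162,173) and (231,197), and the pads reach the tips. Descending to the plate.

Emit:
{"op": "play_rows", "data": {
  "translation": [
    [0, -0.001, -0.02],
    [0, -0.001, -0.045],
    [0, -0.001, -0.06],
    [0, -0.001, -0.063],
    [0, -0.001, -0.063],
    [0, -0.001, -0.063]
  ],
  "yaw": [0, 0, 0, 0, 0, 0]
}}

```text
clock: 2.2
eef_pos: [518.5, 209.1, 68.3]
eef_rot: [3.141, 0.001, -2.947]
wrist_force: [-0.3, -0.2, -0.3]
finger_gap: 94.0
finger_force: 0.0
```

Emit:
{"op": "play_rows", "data": {
  "translation": [
    [0, 0, 0],
    [0, 0, 0],
    [0, 0, 0],
    [0, 0, 0],
    [0, 0, 0],
    [0, 0, 0],
    [0, 0, 0],
    [0, 0, 0],
    [0, 0, 0],
    [0, 0, 0]
  ],
  "yaw": [0, 0, 0, 0, 0, 0, 0, 0, 0, 0],
  "hand": 0.5,
  "force": 15
}}

```text
clock: 3.45
eef_pos: [518.2, 209.0, 67.5]
eef_rot: [3.141, 0.0, -2.947]
wrist_force: [-0.8, 2.9, 2.2]
finger_gap: 59.7
finger_force: 15.0
```

Emit:
{"op": "play_rows", "data": {
  "translation": [
    [0, 0, 0.003],
    [0, 0, 0.01],
    [0, 0, 0.025],
    [0, 0, 0.045],
    [0, 0, 0.06],
    [0, 0, 0.06],
    [0, 0, 0.06]
  ],
  "yaw": [0, 0, 0, 0, 0, 0, 0],
  "force": 30
}}

```text
clock: 4.32
eef_pos: [517.8, 208.8, 126.9]
eef_rot: [-3.141, -0.001, -2.947]
wrist_force: [-0.6, -0.2, -1.6]
finger_gap: 59.5
finger_force: 30.0
```

```bash
python3 - <<'E'
from cell import telemetry, eyes
from h import *
s=telemetry.read_state(); print(s["clock"],s["eef_pos"],s["eef_rot"],s["wrist_force"])
c=eyes.camera("scene"); im=c["pixels"]
cv2.imwrite("pics/h2.png",cv2.resize(im[130:290,190:430],None,fx=3,fy=3,interpolation=cv2.INTER_NEAREST)[:,:,::-1])
E
```

```text
4.325 [517.84714562 208.77550215 126.9424654 ] [-3.14147186e+00 -7.75031251e-04 -2.94744002e+00] [-0.64089829 -0.23377642 -1.60141396]
```

View pics/h2.png

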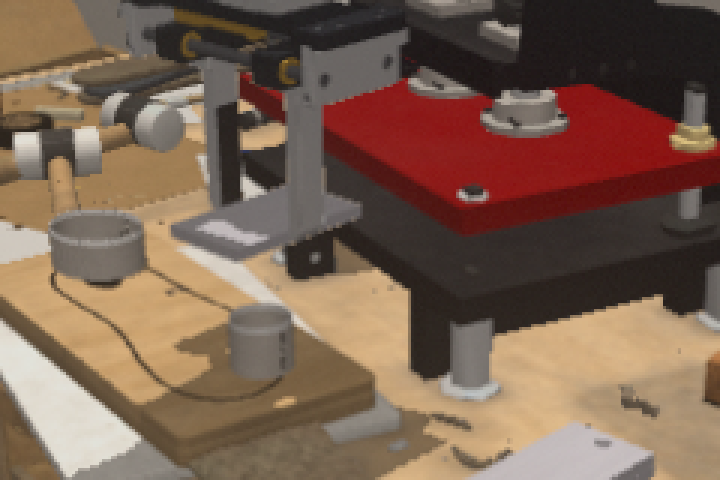

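The plate is held level, and the die still stands upright at crop (262,340). Next I move over the pile.

Emit:
{"op": "play_rows", "data": {
  "translation": [
    [0, -0.015, 0],
    [0.005, -0.05, 0],
    [0.015, -0.09, 0],
    [0.035, -0.13, -0.005],
    [0.06, -0.16, -0.02],
    [0.078, -0.177, -0.04],
    [0.0825, -0.182, -0.055],
    [0.0825, -0.182, -0.06],
    [0.0825, -0.182, -0.06],
    [0.0825, -0.182, -0.06]
  ],
  "yaw": [0, 0, 0, 0, 0, 0, 0, 0, 0, 0]
}}

```text
clock: 5.62
eef_pos: [600.7, 27.5, 68.3]
eef_rot: [-3.141, 0.001, -2.946]
wrist_force: [0.1, 0.9, -1.1]
finger_gap: 59.7
finger_force: 30.0
```

```bash
python3 - <<'E'
from cell import telemetry, eyes
from h import *
import pickle
s=telemetry.read_state(); print(s["clock"],s["eef_pos"],s["eef_rot"],s["wrist_force"])
c=eyes.camera("scene"); pickle.dump((c,s["eef_pos"]),open("pics/h3.pkl","wb")); im=c["pixels"]
cv2.imwrite("pics/h3.png",cv2.resize(im[200:330,310:440],None,fx=4.5,fy=4.5,interpolation=cv2.INTER_NEAREST)[:,:,::-1])
E
```

```text
5.625 [600.66115211  27.50623796  68.3199765 ] [-3.14135044e+00  1.07462077e-03 -2.94646188e+00] [ 0.08725886  0.88215457 -1.1182193 ]
```

View pics/h3.png

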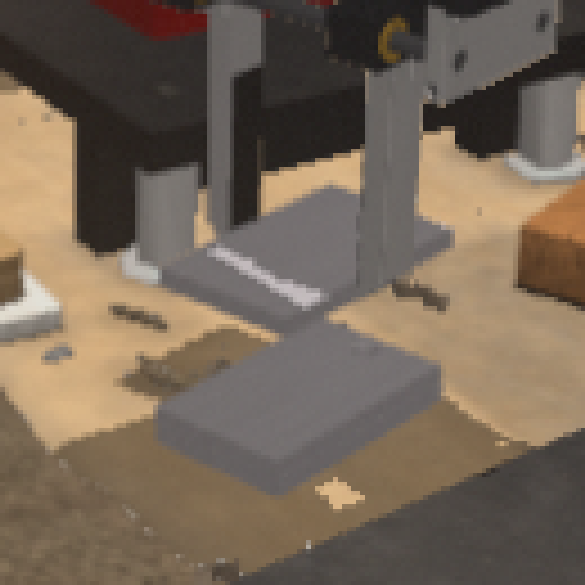

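The held plate hovers above the pile, slightly in front and to its right. Held corners are at crop (161,270), (287,322) and (453,233). Pile corners are at (158,410), (278,458) and (441,367). I'll refine these with a line detector.

```bash
python3 - <<'E'
from h import *; import pickle
c,t=pickle.load(open("pics/h3.pkl","rb"))
U=lambda L:np.array(L)/4.5+[310,200]-.5+.11
z=t[2]+7.5
H=ray(c,U([(161,270),(287,322),(453,233),(330,186)]),z); Pl=ray(c,U([(158,410),(278,458),(441,367)]),16)
print(H,Pl,H[:3]-Pl,(H[:3]-Pl).mean(0))
print("pred held at TCP",proj(c,[[*t[:2],z]]))
im=c["pixels"][200:330,310:440]
g=cv2.resize(im,None,fx=4.5,fy=4.5,interpolation=cv2.INTER_CUBIC)
for ch in(0,2):
  L=cv2.createLineSegmentDetector().detect(np.ascontiguousarray(g[...,ch]))[0][:,0]
  for l in L:
    if np.hypot(l[2]-l[0],l[3]-l[1])>60 and 150<min(l[0],l[2]) and max(l[0],l[2])<470 and min(l[1],l[3])>180 and max(l[1],l[3])<505: print(ch,l.round(1))
E
```

```text
[[ 5.43944038e+02  3.93342112e+01]
 [ 5.55170910e+02 -1.89708118e+01]
 [ 6.50916474e+02 -2.81882420e-01]
 [ 6.40857925e+02  5.90085789e+01]] [[544.90386207  41.6721006 ]
 [559.05031596 -11.94314005]
 [653.30840636   4.15023048]] [[-0.95982406 -2.33788941]
 [-3.87940588 -7.02767176]
 [-2.39193283 -4.4321129 ]] [-2.41038759 -4.59922469]
pred held at TCP [[376.77170751 253.24113339]]
0 [281.1 335.  150.2 282.8]
0 [342.4 323.8 397.5 347.9]
0 [388.6 285.8 325.5 313.2]
0 [263.2 214.4 330.7 182.2]
0 [209.2 251.7 307.3 308.9]
2 [232.4 264.7 308.1 309.8]
2 [262.5 328.4 197.1 301.2]
```

The plate's top and side faces blend together at this contrast, so I'll enhance the image and pick its lower corners again.

```bash
python3 - <<'E'
from h import *; import pickle
c,t=pickle.load(open("pics/h3.pkl","rb"))
im=c["pixels"][238:312,340:414].astype(float)
im=np.clip((im-70)*255/80,0,255).astype(np.uint8)
cv2.imwrite("pics/h4.png",cv2.resize(im,None,fx=8,fy=8,interpolation=cv2.INTER_CUBIC)[:,:,::-1])
E
```

```text
(no output)
```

View pics/h4.png

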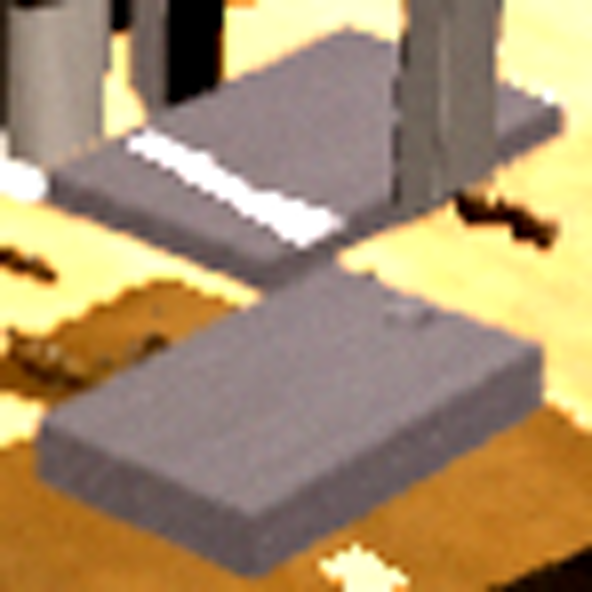

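Held plate, enhanced crop: top corners at (50,180), (272,262), (560,107) and (350,27). Pile top corners are at (42,433), (255,517) and (542,347).

```bash
python3 - <<'E'
from h import *; import pickle
c,t=pickle.load(open("pics/h3.pkl","rb"))
U=lambda L:(np.array(L)+.5)/8+[340,238]-.5
z=t[2]+7.5
H=ray(c,U([(50,180),(272,262),(560,107),(350,27)]),z); Pl=ray(c,U([(42,433),(255,517),(542,347)]),16); 
Hb=ray(c,U([(50,208),(268,292),(562,132)]),z-8); Pb=ray(c,U([(40,485),(255,577),(542,403)]),0)
print(H.round(1),H.mean(0),(H[0]+H[2])/2); print(Pl.round(1),(Pl[0]+Pl[2])/2)
for a,b in((H[:3],Pl),(Hb,Pl),(H[:3],Pb),(Hb,Pb)): print((a-b).round(1).tolist(),(a-b).mean(0))
a=lambda P:np.degrees(np.arctan2(*(P[2]-P[1])[::-1]));print(a(H),a(Pl),a(Hb),a(Pb))
E
```

```text
[[543.5  37.6]
 [557.2 -16.9]
 [651.1   1.7]
 [641.4  58.6]] [598.31765906  20.26998738] [597.32263513  19.66518006]
[[543.1  39. ]
 [557.5 -14. ]
 [653.4   5.1]] [598.25688681  22.01447178]
[[0.4, -1.4], [-0.3, -2.9], [-2.3, -3.3]] [-0.71599395 -2.54375227]
[[2.4, 1.1], [0.8, -0.7], [1.4, -0.6]] [ 1.52827454 -0.06711669]
[[-2.8, -6.1], [-2.4, -4.8], [-5.5, -5.5]] [-3.57132965 -5.49500003]
[[-0.8, -3.7], [-1.3, -2.6], [-1.8, -2.8]] [-1.32706117 -3.01836445]
11.215913700936856 11.221499302224995 11.205937662383779 11.262209039468722
```

Emit:
{"op": "play_rows", "data": {
  "translation": [
    [0.0005, 0.001, -0.015],
    [0.0005, 0.001, -0.035],
    [0.0005, 0.001, -0.045],
    [0.0005, 0.001, -0.048],
    [0.0005, 0.001, -0.048],
    [0.0005, 0.001, -0.048],
    [0.0005, 0.001, -0.048]
  ],
  "yaw": [0, 0, 0, 0, 0, 0, 0]
}}

```text
clock: 6.55
eef_pos: [601.4, 27.9, 19.9]
eef_rot: [-3.141, 0.001, -2.947]
wrist_force: [0.7, -0.7, -1.3]
finger_gap: 59.5
finger_force: 30.0
```

```bash
python3 - <<'E'
from cell import telemetry, eyes
from h import *
import pickle
s=telemetry.read_state(); print(s["clock"],s["eef_pos"],s["eef_rot"],s["wrist_force"])
cs=[eyes.camera("scene") for _ in range(4)]
c=cs[-1]; c["pixels"]=np.mean([k["pixels"] for k in cs],0).astype(np.uint8)
pickle.dump((c,s["eef_pos"]),open("pics/h5.pkl","wb"))
im=np.clip((c["pixels"][250:312,340:414].astype(float)-70)*255/80,0,255).astype(np.uint8)
cv2.imwrite("pics/h5.png",cv2.resize(im,None,fx=9,fy=9,interpolation=cv2.INTER_CUBIC)[:,:,::-1])
E
```

```text
6.55 [601.35204725  27.88561914  19.88991621] [-3.14143642e+00  7.44676790e-04 -2.94740842e+00] [ 0.7300934  -0.6702857  -1.28525705]
```

View pics/h5.png

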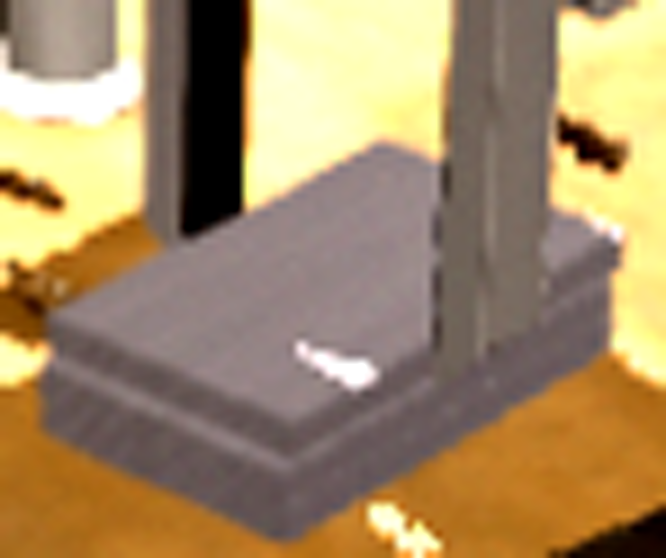

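The held plate sits about 0.8 native px right of the pile: near corner (292,452) against (287,467), right side x 618 against 610. I'll correct by about (-1, +0.7) mm, lower to just above contact, and measure numerically.

Emit:
{"op": "play_rows", "data": {
  "translation": [
    [-0.001, 0.0007, 0],
    [-0.001, 0.0007, -0.001],
    [-0.001, 0.0007, -0.0022],
    [-0.001, 0.0007, -0.0022],
    [-0.001, 0.0007, -0.0022],
    [-0.001, 0.0007, -0.0022]
  ],
  "yaw": [0, 0, 0, 0, 0, 0]
}}

```text
clock: 7.5
eef_pos: [600.1, 28.6, 17.2]
eef_rot: [-3.142, -0.0, -2.947]
wrist_force: [0.3, -0.5, -0.5]
finger_gap: 59.4
finger_force: 30.0
```

```bash
cat > m.py <<'E'
from cell import telemetry, eyes
from h import *
s=telemetry.read_state(); print(s["clock"],s["eef_pos"],s["wrist_force"])
im=np.mean([eyes.camera("scene")["pixels"] for k in range(4)],0)
np.save("pics/m.npy",im)
b=im[...,0]-im[...,2]  # tan vs grey
def cross(v,th):  # sub-pixel crossings
    i=np.where((v[:-1]-th)*(v[1:]-th)<0)[0]; return i+(th-v[i])/(v[i+1]-v[i])
for r in range(286,300): # left silhouette then right
    x=cross(b[r,338:352],35); print(r,(x+338).round(2))
for r in range(274,292):
    x=cross(b[r,402:414],35); print("R",r,(x+402).round(2))
for col in (348,352,356,360,364,368): print(col,im[284:314,col].mean(-1).round().astype(int))
for col in (376,380,384,400,404): print(col,im[276:308,col].mean(-1).round().astype(int))
E
python3 m.py
```

```text
7.5 [600.13231472  28.57139734  17.23628955] [ 0.25874788 -0.49396724 -0.46863652]
286 [343.22]
287 [343.22]
288 [343.44]
289 [343.84]
290 [344.06]
291 [343.81]
292 [343.44]
293 [343.45]
294 [343.62]
295 [343.74]
296 [343.65]
297 [343.74]
298 [344.51]
299 [346.21]
R 274 []
R 275 [404.67]
R 276 [406.98]
R 277 [408.06]
R 278 [408.13]
R 279 [408.01]
R 280 [407.69]
R 281 [407.58]
R 282 [407.64]
R 283 [407.62]
R 284 [407.56]
R 285 [407.68]
R 286 [407.71]
R 287 [407.46]
R 288 [407.36]
R 289 [406.7]
R 290 [405.54]
R 291 [403.85]
348 [107 113 113 110 104  99  98  97  99  99  97  97 100 100  98  98 101 103
 102 101 100 102 104 104 102 102 102 102 104 105]
352 [113 114 114 113 113 107  99  98  99  99  98  98 100 100  98  97  99 100
 102 103 103 102 101 102 103 105 107 106 106 106]
356 [114 113 113 113 114 114 113 106  99  98  97  98  98  97  97  98  97  97
  97 100 102 103 103 103 103 105 106 108 109 108]
360 [113 114 114 114 114 113 113 113 113 106  99  98  98  99  99  99  98 100
  99  98  97 103 104 104 106 105 106 108 108 108]
364 [113 114 114 113 112 113 114 115 114 114 111 104  99  98  99
[... 164 characters left out ...]
  99 103 106 107 108 108]
376 [115 114 115 114 114 114 114 114 115 115 115 115 115 114 125 163 144 114
 114 108 102  99 100 100 100  99  99 100 100  99  99 104]
380 [116 115 114 114 114 115 115 115 115 116 115 114 113 114 114 114 123 115
 102  99 100 100 100  99 100 100 100  99 100 105 109 109]
384 [115 115 115 115 116 116 116 116 115 115 114 114 115 114 110 103 100 100
 101 101 100 100 100 101 100  99 100 103 106 107 108 110]
400 [112 113 115 115 115 110 102 100 101 102 102 100 101 102 100  99 102 105
 110 110 107 106 106 108 109 107 106 105 106 107 106 105]
404 [116 115 114 105 100 100 102 101 100 101 102 101 101 101 102 106 106 108
 110 109 108 108 108 108 108 107 107 105 107 107 106 106]
```

```bash
python3 - <<'E'
from h import *; import pickle
c,_=pickle.load(open("pics/h5.pkl","rb")); im=np.load("pics/m.npy").mean(-1)
for P in((547,22),(555,-5),(570,-10),(600,-5)):
    a=proj(c,[[*P,24.7],[*P,16],[*P,0]]); print(P,a.round(2).tolist(),a[2,1]-a[0,1],"per 1mm depth px", (proj(c,[[P[0]+.55,P[1]+.83,24.7]])-a[:1]).round(2))
# averaged sub-pixel edges: straighten columns
def edge(cols,r0,slope,up):
    prof=[np.interp(np.arange(-9,26,.5)+r0+slope*(x-cols[0]),np.arange(480),im[:,x]) for x in cols]
    print(np.c_[np.arange(-9,26,.5),np.mean(prof,0).round(1)][::1,1].tolist())
edge(range(350,369),289,(297.0-289.3)/16,1)   # left face: edge 289.3@352 ->297@368
E
```

```text
(547, 22) [[352.91, 290.55], [352.83, 295.11], [352.69, 303.39]] 12.834614021297568 per 1mm depth px [[-0.04 -0.3 ]]
(555, -5) [[366.92, 295.77], [366.78, 300.38], [366.53, 308.75]] 12.976922963720256 per 1mm depth px [[-0.06 -0.31]]
(570, -10) [[375.99, 294.3], [375.82, 298.89], [375.5, 307.24]] 12.938047723784678 per 1mm depth px [[-0.06 -0.3 ]]
(600, -5) [[387.94, 287.78], [387.73, 292.31], [387.33, 300.54]] 12.76031514013357 per 1mm depth px [[-0.07 -0.29]]
[111.7, 111.9, 112.1, 112.4, 112.7, 113.0, 113.2, 113.4, 113.5, 113.5, 113.5, 113.5, 113.4, 113.2, 112.3, 110.0, 106.5, 103.0, 100.3, 99.0, 98.6, 98.5, 98.5, 98.4, 98.5, 98.6, 98.5, 98.3, 98.3, 98.3, 98.3, 98.3, 98.4, 98.3, 98.2, 98.2, 98.2, 98.2, 98.3, 99.0, 100.6, 102.2, 103.3, 103.9, 104.2, 104.3, 104.3, 104.3, 104.3, 104.4, 104.5, 104.8, 105.1, 105.4, 105.5, 105.7, 105.9, 106.0, 106.1, 106.1, 105.9, 105.7, 105.4, 105.1, 104.6, 104.2, 103.9, 103.8, 103.8, 103.9]
```

```bash
python3 - <<'E'
from h import *; import pickle
c,_=pickle.load(open("pics/h3.pkl","rb")); s=pickle.load(open("pics/scene0.pkl","rb"))
ims={"now":np.load("pics/m.npy").mean(-1),"h3":c["pixels"].mean(-1),"s0":s["pixels"].mean(-1)}
def edges(im,cols,r0,slope,a,b):
    t=np.arange(a,b,.25)
    pr=np.mean([np.interp(t+r0+slope*(x-cols[0]),np.arange(480),im[:,x]) for x in cols],0)
    g=np.gradient(cv2.GaussianBlur(pr.reshape(-1,1),(1,7),0).ravel())
    k=[i for i in range(2,len(g)-2) if abs(g[i])==abs(g[i-2:i+3]).max() and abs(g[i])>.35]
    return [(round(t[i],2),round(g[i],2)) for i in k]
for n,im in ims.items():
    print(n,"L",edges(im,range(350,367),289,.481,-3,18))
    print(n,"N",edges(im,range(381,388),293,-.57,-5,18))
    print(n,"N2",edges(im,range(398,405),282,-.57,-5,18))
E
```

```text
now L [(np.float64(-1.0), np.float64(-1.71)), (np.float64(11.0), np.float64(0.74))]
now N [(np.float64(-0.75), np.float64(-1.36)), (np.float64(12.5), np.float64(2.14)), (np.float64(14.25), np.float64(3.1)), (np.float64(16.0), np.float64(0.45)), (np.float64(17.0), np.float64(-1.44))]
now N2 [(np.float64(-4.25), np.float64(-1.2)), (np.float64(0.25), np.float64(-1.32)), (np.float64(3.0), np.float64(0.61)), (np.float64(4.75), np.float64(-0.48)), (np.float64(12.0), np.float64(0.96))]
h3 L [(np.float64(3.25), np.float64(-1.73)), (np.float64(11.0), np.float64(0.77))]
h3 N [(np.float64(3.25), np.float64(-1.45)), (np.float64(11.5), np.float64(0.7)), (np.float64(14.5), np.float64(6.5)), (np.float64(17.0), np.float64(-1.32))]
h3 N2 [(np.float64(-2.75), np.float64(-1.76)), (np.float64(4.0), np.float64(-1.71)), (np.float64(12.0), np.float64(0.99))]
s0 L [(np.float64(-2.5), np.float64(0.72)), (np.float64(3.5), np.float64(-9.51)), (np.float64(11.5), np.float64(8.7))]
s0 N [(np.float64(-2.25), np.float64(-0.36)), (np.float64(3.25), np.float64(-9.77)), (np.float64(11.75), np.float64(10.11))]
s0 N2 [(np.float64(-2.5), np.float64(1.78)), (np.float64(0.0), np.float64(1.62)), (np.float64(4.25), np.float64(-10.09)), (np.float64(12.5), np.float64(9.77)), (np.float64(15.75), np.float64(-0.39))]
```

Horizontally it's aligned; the near-face edge is about 0.4–0.5 px low, which means about 1 mm too far to -y. I'll shift with clearance and re-measure.

Emit:
{"op": "play_rows", "data": {
  "translation": [
    [0, 0, 0.001],
    [0.0003, 0.0011, 0.001],
    [0.0003, 0.0011, 0.001],
    [0.0003, 0.0011, 0.001],
    [0.0003, 0.0011, 0.001],
    [0.0003, 0.0011, 0.001]
  ],
  "yaw": [0, 0, 0, 0, 0, 0]
}}

```text
clock: 8.45
eef_pos: [600.4, 29.7, 18.2]
eef_rot: [-3.142, 0.0, -2.947]
wrist_force: [-0.4, 0.2, -1.7]
finger_gap: 60.0
finger_force: 30.0
```

```bash
cat > m2.py <<'E'
from cell import telemetry, eyes
from h import *; import pickle
s=telemetry.read_state(); print(s["clock"],s["eef_pos"],s["eef_rot"],s["wrist_force"])
cam=[eyes.camera("scene")["pixels"] for k in range(5)]; im3=np.mean(cam,0); np.save("pics/m.npy",im3)
s0=pickle.load(open("pics/scene0.pkl","rb"))["pixels"].astype(float)
def edges(im,cols,r0,slope,a,b):
    t=np.arange(a,b,.1)
    pr=np.mean([np.interp(t+r0+slope*(x-cols[0]),np.arange(480),im[:,x]) for x in cols],0)
    g=np.gradient(cv2.GaussianBlur(pr.reshape(-1,1),(1,15),0).ravel())
    k=[i for i in range(5,len(g)-5) if abs(g[i])==abs(g[i-5:i+6]).max() and abs(g[i])>.15]
    return [(round(float(t[i]),2),round(float(g[i]),2)) for i in k]
for n,im in(("now",im3.mean(-1)),("s0",s0.mean(-1))):
    print(n,"L",edges(im,range(350,367),289,.481,-3,18))
    print(n,"N",edges(im,range(379,387),294.14,-.57,-5,18))
    print(n,"N2",edges(im,range(399,405),281.43,-.57,-5,18))
b=im3[...,0]-im3[...,2]
def cross(v,th):
    i=np.where((v[:-1]-th)*(v[1:]-th)<0)[0]; return (i+(th-v[i])/(v[i+1]-v[i])).round(2).tolist()
print("Lsil",[cross(b[r,338:352],35) for r in range(284,298)])
print("Rsil",[cross(b[r,402:414],35) for r in range(274,289)])
E
python3 m2.py
```

```text
8.45 [600.436446    29.66302638  18.23247681] [-3.14157625e+00  1.21950101e-05 -2.94741203e+00] [-0.36080602  0.23764972 -1.67706862]
now L [(-1.6, -0.7), (2.0, 0.42), (3.9, -0.37), (11.0, 0.32)]
now N [(-1.6, -0.82), (2.0, 0.67), (3.7, -0.56), (11.6, 1.42), (13.2, -0.27), (14.5, 0.46), (16.1, 0.57), (17.2, -0.6)]
now N2 [(-4.5, -0.47), (-0.7, -0.61), (2.8, 0.44), (4.5, -0.37), (11.9, 0.42)]
s0 L [(-2.5, 0.36), (3.5, -3.94), (11.5, 3.7)]
s0 N [(-2.3, -0.17), (3.3, -4.1), (11.7, 4.47), (16.5, -0.19)]
s0 N2 [(-2.5, 0.87), (-0.2, 0.8), (4.1, -4.27), (7.7, 0.19), (9.0, -0.17), (12.4, 3.93), (15.9, -0.21)]
Lsil [[4.8], [], [4.77], [4.89], [5.3], [5.89], [5.86], [5.37], [5.43], [5.45], [5.63], [5.75], [5.63], [5.76]]
Rsil [[1.43], [3.91], [5.36], [5.68], [5.68], [5.68], [5.52], [5.53], [5.62], [5.62], [5.57], [5.67], [5.69], [5.45], [5.36]]
```

Edge offsets on the left and near faces now match the aligned values within about 0.2 px (under 0.5 mm). I'll lower and release.

Emit:
{"op": "play_rows", "data": {
  "translation": [
    [0.0003, 0.0001, -0.0005],
    [0.0003, 0.0001, -0.0012],
    [0.0003, 0.0001, -0.0017],
    [0.0003, 0.0001, -0.0017],
    [0.0003, 0.0001, -0.0017]
  ],
  "yaw": [0, 0, 0, 0, 0]
}}

```text
clock: 9.32
eef_pos: [600.7, 29.8, 16.6]
eef_rot: [3.142, -0.0, -2.947]
wrist_force: [-0.2, -0.2, 0.4]
finger_gap: 60.0
finger_force: 30.0
```

Emit:
{"op": "play_rows", "data": {
  "translation": [
    [0, 0, 0],
    [0, 0, 0],
    [0, 0, 0],
    [0, 0, 0],
    [0, 0, 0],
    [0, 0, 0],
    [0, 0, 0],
    [0, 0, 0]
  ],
  "yaw": [0, 0, 0, 0, 0, 0, 0, 0],
  "hand": 0.85
}}

```text
clock: 10.32
eef_pos: [600.7, 29.8, 16.6]
eef_rot: [-3.142, 0.0, -2.947]
wrist_force: [1.0, -0.1, -0.2]
finger_gap: 79.8
finger_force: 0.0
```

```bash
python3 m2.py
```

```text
10.325 [600.74417354  29.77655146  16.56376311] [-3.14153873e+00  5.03008344e-05 -2.94737636e+00] [ 0.95902557 -0.10708232 -0.1862397 ]
now L [(-0.8, -0.69), (11.2, 0.31)]
now N [(-3.6, 0.7), (-0.8, -1.16), (11.6, 1.45), (13.2, -0.28), (14.5, 0.45), (16.8, -0.61)]
now N2 [(9.7, -0.16), (11.9, 0.42)]
s0 L [(-2.5, 0.36), (3.5, -3.94), (11.5, 3.7)]
s0 N [(-2.3, -0.17), (3.3, -4.1), (11.7, 4.47), (16.5, -0.19)]
s0 N2 [(-2.5, 0.87), (-0.2, 0.8), (4.1, -4.27), (7.7, 0.19), (9.0, -0.17), (12.4, 3.93), (15.9, -0.21)]
Lsil [[4.74], [4.9], [4.77], [4.94], [5.03], [5.57], [5.6], [5.38], [5.43], [5.45], [5.62], [5.76], [5.61], [5.74]]
Rsil [[2.69], [2.98], [5.22], [5.64], [5.7], [5.69], [5.63], [5.58], [5.64], [5.63], [5.56], [5.66], [5.71], [5.45], [5.35]]
```

The plate is aligned within about 0.5 mm (total face heights 12.0 and 12.4 px, 12.0 and 12.6 expected). Lifting away, then locating the die.

Emit:
{"op": "play_rows", "data": {
  "translation": [
    [0, 0, 0.005],
    [0, 0, 0.02],
    [0, 0, 0.05],
    [-0.01, 0, 0.09],
    [-0.05, 0, 0.12],
    [-0.1, -0.02, 0.13],
    [-0.15, -0.04, 0.13],
    [-0.15, -0.04, 0.13],
    [-0.15, -0.04, 0.13]
  ],
  "yaw": [0, 0, 0, 0, 0, 0, 0, 0, 0],
  "hand": 0.85
}}

```text
clock: 11.7
eef_pos: [451.6, -10.2, 147.7]
eef_rot: [-3.141, 0.002, -2.948]
wrist_force: [1.1, -0.4, -0.3]
finger_gap: 79.7
finger_force: 0.0
```

```bash
python3 - <<'E'
from cell import telemetry, eyes
from h import *; import pickle
s=telemetry.read_state(); print(s["clock"],s["eef_pos"])
c=eyes.camera("top"); q=eyes.camera("scene"); pickle.dump((c,q),open("pics/d.pkl","wb"))
for n,sd,ss,z in(("pile",(368,224),(376,286),24),):
    print(n,"top",rect(c,top_mask(c["pixels"]),sd,z)[:3],"scene",rect(q,scene_mask(q["pixels"]),ss,z)[:3])
a=cv2.resize(c["pixels"][220:310,230:320],(400,400),interpolation=cv2.INTER_CUBIC)
b=cv2.resize(q["pixels"][205:285,230:310],(400,400),interpolation=cv2.INTER_CUBIC)
d=cv2.resize(q["pixels"][245:325,330:430],(400,320),interpolation=cv2.INTER_CUBIC)[:200]
e=cv2.resize(c["pixels"][190:260,330:470],(400,200),interpolation=cv2.INTER_CUBIC)
cv2.imwrite("pics/d.png",np.vstack([np.hstack([a,b]),np.hstack([d,e])])[:,:,::-1])
E
```

```text
11.7 [451.55253149 -10.22255862 147.67329829]
pile top ((600.6, 30.6), (97.6, 58.6), 11.15) scene ((599.6, 24.8), (96.4, 57.6), 10.74)
```

View pics/d.png

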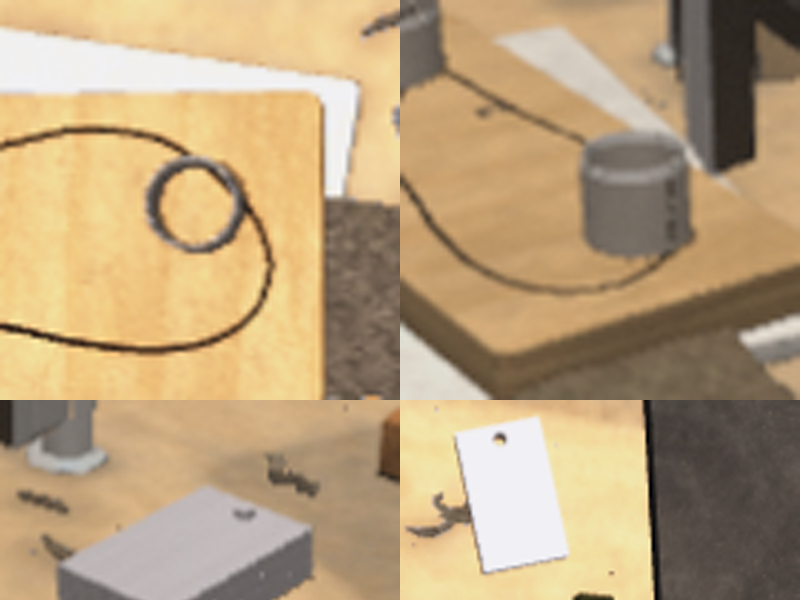

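The die stands upright. In the top crop its rim centre is at (195,204); in the scene crop the rim is at (635,156). The new plate sits flush on the pile: its centre matches the earlier pile-top reading within 0.5 mm.

```bash
python3 - <<'E'
from h import *; import pickle
c,q=pickle.load(open("pics/d.pkl","rb"))
print(ray(c,[(230+195.5*.225-.5,220+204.5*.225-.5)],67),ray(c,[(230+146*.225-.5,220+204*.225-.5),(230+245*.225-.5,220+204*.225-.5)],67),ray(q,[(230+235.5/5-.5,205+156.5/5-.5)],67))
E
```

```text
[[513.88316956 213.80967054]] [[514.21261108 234.80265748]
 [513.9718944  192.868307  ]] [[511.25002641 204.86986853]]
```

Emit:
{"op": "play_rows", "data": {
  "translation": [
    [0.01, 0.03, 0],
    [0.025, 0.085, 0],
    [0.04, 0.14, 0],
    [0.055, 0.19, 0],
    [0.062, 0.218, -0.015],
    [0.0628, 0.222, -0.04],
    [0.0628, 0.222, -0.04]
  ],
  "yaw": [0, 0, 0, 0, 0, 0, 0],
  "hand": 0.85
}}

```text
clock: 12.68
eef_pos: [512.9, 212.3, 104.6]
eef_rot: [-3.141, -0.004, -2.946]
wrist_force: [-0.8, -0.7, -0.6]
finger_gap: 79.8
finger_force: 0.0
```

Emit:
{"op": "play_rows", "data": {
  "translation": [
    [0, 0, -0.015],
    [0, 0, -0.04],
    [0, 0, -0.06],
    [0, 0, -0.068],
    [0, 0, -0.07],
    [0, 0, -0.07],
    [0, 0, -0.07]
  ],
  "yaw": [0, 0, 0, 0, 0, 0, 0]
}}

```text
clock: 13.55
eef_pos: [513.9, 211.9, 37.2]
eef_rot: [3.141, 0.001, -2.947]
wrist_force: [-0.5, -0.2, 1.0]
finger_gap: 79.8
finger_force: 0.0
```

Emit:
{"op": "play_rows", "data": {
  "translation": [
    [0, 0, 0],
    [0, 0, 0],
    [0, 0, 0],
    [0, 0, 0],
    [0, 0, 0],
    [0, 0, 0],
    [0, 0, 0],
    [0, 0, 0],
    [0, 0, 0],
    [0, 0, 0]
  ],
  "yaw": [0, 0, 0, 0, 0, 0, 0, 0, 0, 0],
  "hand": 0.3,
  "force": 15
}}

```text
clock: 14.8
eef_pos: [513.5, 211.8, 36.5]
eef_rot: [3.142, 0.0, -2.947]
wrist_force: [-0.2, 1.3, 1.2]
finger_gap: 39.7
finger_force: 15.0
```

Emit:
{"op": "play_rows", "data": {
  "translation": [
    [0, 0, 0.004],
    [0, 0, 0.02],
    [0, 0, 0.05],
    [0, -0.01, 0.08],
    [0, -0.04, 0.085],
    [0, -0.085, 0.085],
    [0, -0.135, 0.085],
    [0.01, -0.185, 0.085],
    [0.025, -0.235, 0.085],
    [0.045, -0.285, 0.085],
    [0.06, -0.325, 0.075],
    [0.0615, -0.343, 0.05]
  ],
  "yaw": [0, 0, 0, 0, 0, 0, 0, 0, 0, 0, 0, 0],
  "force": 30
}}

```text
clock: 16.3
eef_pos: [576.2, -133.7, 88.1]
eef_rot: [-3.14, 0.003, -2.949]
wrist_force: [0.5, 0.0, -1.9]
finger_gap: 39.4
finger_force: 30.0
```

Emit:
{"op": "play_rows", "data": {
  "translation": [
    [0, 0, 0],
    [0, 0, -0.015],
    [0, 0, -0.035],
    [0, 0, -0.047],
    [0, 0, -0.05],
    [0, 0, -0.05],
    [0, 0, -0.05]
  ],
  "yaw": [0, 0, 0, 0, 0, 0, 0]
}}

```text
clock: 17.18
eef_pos: [575.4, -131.2, 37.2]
eef_rot: [-3.141, 0.001, -2.947]
wrist_force: [0.5, -1.0, -1.1]
finger_gap: 39.7
finger_force: 30.0
```

```bash
python3 - <<'E'
from cell import telemetry
s=telemetry.read_state(); print(s["clock"],s["eef_pos"],s["eef_rot"],s["wrist_force"],s["finger_gap"],s["finger_force"])
E
```

```text
17.175 [ 575.3615074  -131.24533208   37.24902801] [-3.14108554e+00  9.27501240e-04 -2.94731109e+00] [ 0.45447265 -0.97605441 -1.09317166] 39.65800026664837 29.99466192908585
```

Now at TCP z 36.5 commanded; contact is expected at about 30.5.

Emit:
{"op": "play_rows", "data": {
  "translation": [
    [0, 0, -0.002],
    [0, 0, -0.004],
    [0, 0, -0.005],
    [0, 0, -0.0055],
    [0, 0, -0.0058],
    [0, 0, -0.0058],
    [0, 0, -0.0058]
  ],
  "yaw": [0, 0, 0, 0, 0, 0, 0]
}}

```text
clock: 18.05
eef_pos: [575.0, -131.2, 30.8]
eef_rot: [-3.142, 0.0, -2.947]
wrist_force: [0.1, 1.1, -1.7]
finger_gap: 39.7
finger_force: 30.0
```

Emit:
{"op": "play_rows", "data": {
  "translation": [
    [0, 0, -0.0003],
    [0, 0, -0.0005],
    [0, 0, -0.0005],
    [0, 0, -0.0005]
  ],
  "yaw": [0, 0, 0, 0]
}}

```text
clock: 18.55
eef_pos: [575.1, -131.2, 30.6]
eef_rot: [-3.141, 0.0, -2.947]
wrist_force: [-2.4, 0.9, 5.8]
finger_gap: 39.7
finger_force: 30.0
```

Emit:
{"op": "play_rows", "data": {
  "translation": [
    [0, 0, 0],
    [0, 0, 0],
    [0, 0, 0],
    [0, 0, 0],
    [0, 0, 0],
    [0, 0, 0],
    [0, 0, 0],
    [0, 0, 0]
  ],
  "yaw": [0, 0, 0, 0, 0, 0, 0, 0],
  "hand": 0.8
}}

```text
clock: 19.55
eef_pos: [575.0, -131.2, 30.3]
eef_rot: [-3.142, 0.0, -2.947]
wrist_force: [0.1, 0.0, -0.6]
finger_gap: 74.9
finger_force: 0.0
```

Emit:
{"op": "play_rows", "data": {
  "translation": [
    [0, 0, 0.01],
    [0, 0, 0.03],
    [0, 0, 0.07],
    [-0.01, 0, 0.11],
    [-0.05, 0.03, 0.13],
    [-0.1, 0.07, 0.13],
    [-0.15, 0.11, 0.13],
    [-0.18, 0.14, 0.13],
    [-0.18, 0.14, 0.13],
    [-0.18, 0.14, 0.13]
  ],
  "yaw": [0, 0, 0, 0, 0, 0, 0, 0, 0, 0]
}}

```text
clock: 20.8
eef_pos: [395.6, 8.6, 160.9]
eef_rot: [-3.141, 0.001, -2.947]
wrist_force: [-0.2, -0.4, -0.3]
finger_gap: 75.1
finger_force: 0.0
```

```bash
python3 - <<'E'
from cell import telemetry, eyes
from h import *
s=telemetry.read_state(); print(s["clock"],s["eef_pos"])
c=eyes.camera("top"); q=eyes.camera("scene")
print("pile",rect(c,top_mask(c["pixels"]),(368,224),24)[:3],rect(q,scene_mask(q["pixels"]),(376,286),24)[:3])
for n,k,box in(("top",c,(415,165,70,135)),("scene",q,(340,250,180,120))):
    u,v,w,h=box; p=k["pixels"][v:v+h,u:u+w].astype(int)
    m=((p.min(-1)>95)&(p.max(-1)-p.min(-1)<14)).astype(np.uint8)
    n_,l,st,ce=cv2.connectedComponentsWithStats(m)
    for i in range(1,n_):
        if st[i,4]>30: 
            b=st[i]; print(n,b,ce[i]+[u,v],ray(k,[ce[i]+[u,v]],61))
P=[575,-131]
print("expect top rim",proj(c,[[*P,61]]),"scene die base/rim",proj(q,[[*P,26],[*P,61]]))
E
```

```text
20.8 [395.63387657   8.57647217 160.94363201]
pile ((600.8, 30.6), (97.4, 58.6), 11.15) ((599.5, 24.7), (96.6, 57.6), 10.74)
scene [  0   0  17  13 173] [346.8265896  256.15028902] [[571.7688534   72.09524185]]
scene [142   5  30  22  53] [497.1509434  264.83018868] [[ 755.85145058 -103.06622434]]
scene [   5   17   63   43 1647] [375.84031573 287.7037037 ] [[541.69865523 -42.03433448]]
scene [ 81  50  27  16 170] [434.17058824 307.82941176] [[ 572.18811793 -138.2643527 ]]
expect top rim [[454.72764473 232.44842881]] scene die base/rim [[430.20508948 325.27715642]
 [432.04649192 305.15730637]]
```

The die's rim is where an upright die should show, at scene (434,308) and 27 px wide. The pile hasn't moved.

```bash
python3 -c "
from cell import manip
print(manip.sign_off())"
```

```text
the job is handed in; nothing more can be done
None
```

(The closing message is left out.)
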